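# Feed a workpiece past the spring gate of a drilling jig

## Task

Load the drilling jig on the saw table with fingertips only: press the red thumb bar fully down so that the steel gate sinks into the floor of the channel, and while holding it down push the brown wooden workpiece along the channel, over the sunken gate and under the drill bush until it is firmly against the end stop. Only then let the bar go, so that the gate springs up behind the workpiece and locks it in, and draw the hand clear. Do not grasp, lift or tip the workpiece, and leave the other things around the jig where they are.

Things in the scene. Friction and masses are not known exactly. Their poses are not given: they have to be found in the camera images.
- jig: Wooden drilling jig, fixed. Origin on the table under the gate, on the channel's centre line; y along the channel, the way of feeding, towards the end stop; x across it towards the fence, z up. In this frame (mm): base x -71..104, y -165..126; channel x -35..35, floor z 24, open at the -y end; fence x 35..59, top z 46; cheek on the -x side x -59..-36, y 17..126, top z 38.
- end_stop (a point): Centre of the end stop's face, which crosses the channel, at jig x 0, y 101, z 33 mm (top of the stop z 46). Axes as the jig's. Before it an aluminium bridge crosses over the channel at jig y 58..90 (underside z 46) with the steel drill bush, top z 62. Beyond the fence a low flange has two yellow magnet knobs, top z 39.
- gate (a joint): Spring gate, one rigid part moving straight down: a steel tooth in the channel joined to a red-topped thumb bar beside it. Metres: 0 = up (rest), 0.012 = fully down at its stop. About 4 N starts it, 7 N holds it fully down; let go, it springs up at once. While it is up the workpiece cannot pass; if let up under the workpiece it tips it.
- thumb_bar (a point): Middle of the red ribbed top of the thumb bar (moves with it). Bar in the jig's frame (mm): x -61..-35, y -150..14, top z 41 when up, 29 when down; point at x -48, y -68. Press anywhere along it. Fully down its top is still 5 mm above the channel floor, so a fingertip on it can overhang the channel, push the workpiece's end and slide along the bar.
- tooth (a point): Middle of the top of the gate's square steel tooth (moves with it). In the jig's frame (mm): y -5..5, x -35..29, top at z 33 when up (9 above the channel floor), z 21 when down (3 below the floor).
- workpiece_mid (a point): Centre (half-way up) of the loose brown wooden workpiece, 65 wide, 91 long (along the channel), 18 mm thick, 40 to 85 g, flat in the channel 0 to 20 mm short of the tooth. Axes as the jig's. 2 mm side play between fence and thumb bar. Its trailing face is 45.5 mm behind this point. Against the end stop this point is at jig y 55.5 mm, its trailing face then 5 mm past the tooth.
- jar_dowels: Bystander: jar of dowel pins with a grey lid, 66 mm across and 119 mm tall, standing loose; origin at the centre of its underside.
- drill_bits: Bystander: teal and black drill bit case, 80x130x24 mm, lying loose; origin at the centre of its underside, long side along its y.
- tape_measure: Bystander: yellow tape measure, 39x84x64 mm, standing loose; origin at the centre of its underside, long side along its y.

How it is judged (in metres and radians):
On the way, in this order (a step that is already met when the one before it is completed fails the run):
1. the thumb bar is pressed fully down while the workpiece still lies behind the gate (value of joint gate above 0.0095 m and y of workpiece_mid in the frame of jig below -0.045 m), for 0.1 s.
2. the workpiece passes over the gate, flat in the channel, with the gate still held down (value of joint gate above 0.0095 m and y of workpiece_mid in the frame of jig between -0.02 and 0.03 m), for 0.1 s.
At the end, for the whole second after the job is handed in: The workpiece lies flat in the channel between the end stop and the gate (within 5 mm of touching the stop), and the gate has sprung fully up behind it (within 2 mm) (y of workpiece_mid in the frame of jig between 0.0505 and 0.0585 m and x of workpiece_mid in the frame of jig between -0.006 and 0.006 m and z of workpiece_mid in the frame of jig below 0.036 m and angle between workpiece_mid's own z axis and vertical below 0.05 rad and value of joint gate below 0.002 m).
It fails at once if the workpiece is lifted (7 mm) or tipped (9 degrees) (z of workpiece_mid in the frame of jig above 0.04 m or angle between workpiece_mid's own z axis and vertical above 0.15 rad).
It fails at once if a bystander (dowel jar, drill case, tape measure) is moved by more than 20 mm or knocked over (distance of any of jar_dowels, drill_bits, tape_measure from where it was at the start of the episode above 0.02 m or angle between any of jar_dowels, drill_bits, tape_measure's own z axis and vertical above 0.3 rad).
It also fails if it takes over 42 s, if anything falls off the work surface, if the arm or the gripper's body presses on something with over 40 N, if the wrist force passes 120 N, or if a joint passes its speed limit or range.

## Robot

A 7-joint arm with a two-finger parallel gripper is mounted at the origin on a cart in front of the work surface, level with it; the furniture and walls round the work are solid. World frame = base frame: x ahead of the robot, y to its left, z up, the work surface at z = 0. Lengths are in mm, angles in rad, forces in N, time in s.
With the tool pointing down it reaches from about 400 to 850 mm from the base axis. Payload 10.4 kg.
Tool frame: the origin (TCP) lies at the very end of the fingers, on their centre line; the grasp point (between the pads) lies 19 mm behind it; z points along the fingers, y is the line along which they close (so a half turn about z gives the same grasp; the last joint's range is limited). The gripper opens to 85 mm and grips with 20 to 120 N. Pads are 22 mm wide; open, the fingers measure 114 mm over their backs; the gripper's body (76 mm by 85 mm) begins 54 mm behind the grasp point. The pads swing forward as they close: fully open they stand 13 mm farther back than shut.
Start: joints at [-1.226, 0.332, -0.065, 1.46, 0.022, 1.35, -0.088], TCP at [224.716, 583.227, 231.338] pointing down, gripper open.
Joint ranges: [-2.6, 2.6], [-0.5, 2.12], [-1.47, 1.34], [0.16, 2.42], [-1.27, 4.41], [0.06, 2.06], [-2.6, 2.6]. Speed limits (rad/s): [2.22, 2.22, 2.79, 2.79, 3.14, 3.14, 3.14].

## Interface

Orientations are given as a rotation vector (axis times angle).
In Python, from plant import r gives the robot as it stands. The module is installed in compiled form; this text tells all that it offers.
- The arm moves only by the tool send_rows, never from a script. Its argument "commands" is a list of rows, each a list of 5 numbers: the shift along the world's x, y, z in m, then the turn about the world's z in degrees, then the finger opening in m, from 0 to 0.0854. A call has 1 to 20 rows; each row shifts and turns the commanded pose from where the row before left it; what a row does not reach is not made up. A row lasts 1/10 s, in which the tool goes at most 50 mm and 8.59 degrees, less where a joint would pass 70% of its speed; a pose out of reach is approached as far as the arm can. A call is refused whole if a number of a shift passes 0.05 or a number of a turn 8.59, either way. A call with a gripper value outside its range is refused whole. The fingers move at their own pace and stop on an object; "force" is the grip in N (left out, the last holds). Time passes only in rows, so rows that do not move let the fingers close. It gives the time, the measured TCP pose, the force, the opening and the grip force at its end, in the units of the state.
- r.state(): the state, without advancing time (a new reading comes with each control period).
- r.capture(name): name is "scene" or "top" or "wrist"; returns a dict with "color" (420x560x3 uint8, red, green, blue), "z_map" (420x560 float32, mm along the optical axis (not along the pixel's ray), 0 where there is no reading), "intrinsics" (3x3 intrinsics, pixels), "rvec" (rotation vector, rad) and "tvec" (3), from world to camera coordinates, as OpenCV has them. Camera axes: x right, y down, z forward; pixel columns grow to the right and rows downward; lengths in mm; the calibration is good to about 2 mm. A picture is of the moment at which its call begins.
- r.sign_off(): hands the job in; it is judged then, once.
The state is a dict: "time": time; "qpos": joint angles; "joint_vel": joint speeds; "effort": joint torques, N m; "tcp_pos": TCP position; "tool_rot": TCP orientation; "contact_force": force on the tool from outside, world axes, zero at the start; "wrist_torque": the same for the moment, N m; "finger_gap": finger opening in mm; "gripper_force": force on a finger pad.
Only numpy, scipy, OpenCV 4.12 (cv2) and the standard library are available. Lean on these libraries where they do the work, as an engineer would, in place of code of your own. Each camera call takes 0.05 s, during which the arm holds its last target. There are 200 camera calls.

## Working session

There is one attempt and no reset: what is moved stays moved. The work goes in short steps, Python scripts to look and compute and a tool call to move; the robot and the scene stay as the last step left them, time stands still between calls to the robot, and variables do not carry over. Pictures are saved under pics/ and viewed, at most 10 in all, crops included, and the job is handed in when it is done.

Besides the shell and the picture viewer there is one more tool, called after "Call:" as name(argument=value, ...), one argument or row to a line, values as JSON. send_rows: Moves the arm, as the interface text tells. Its arguments: {"type":"object","properties":{"commands":{"type":"array"},"force":{"type":"number"}},"required":["commands"]}

```bash
mkdir -p pics; cat > h.py <<'E'
import numpy as np, cv2
from plant import r
def cap(n):
    c=r.capture(n); np.savez(f'{n}.npz',**c); return c
def cloud(c):
    z=c['z_map'].astype(float);K=c['intrinsics'];v,u=np.mgrid[:z.shape[0],:z.shape[1]]
    p=np.stack([(u-K[0,2])/K[0,0]*z,(v-K[1,2])/K[1,1]*z,z],-1)
    R=cv2.Rodrigues(np.array(c['rvec'],float))[0]
    w=(p-np.array(c['tvec'],float).ravel())@R; w[z==0]=np.nan; return w
def save(c,f): cv2.imwrite(f,c['color'][:,:,::-1])
E
python3 - <<'E'
from h import *
s=r.state();print({k:np.round(v,3) for k,v in s.items()})
c=cap('top');d=cap('scene')
cv2.imwrite('pics/a.png',c['color'][:,:,::-1]);cv2.imwrite('pics/b.png',d['color'][:,:,::-1])
for c in (c,d):
    w=cloud(c);h=cv2.cvtColor(c['color'],cv2.COLOR_RGB2HSV)
    m=((h[...,0]<6)|(h[...,0]>174))&(h[...,1]>150)&(h[...,2]>60)&(w[...,2]<60)&(w[...,2]>15)
    p=w[m];print(len(p))
    if len(p)>20: print(np.median(p,0),cv2.minAreaRect(p[:,:2].astype(np.float32)))
E
```

```text
{'time': np.float64(0.0), 'qpos': array([-1.226,  0.333, -0.065,  1.461,  0.022,  1.35 , -0.089]), 'joint_vel': array([ 0.001, -0.001, -0.001, -0.001,  0.   , -0.001, -0.   ]), 'effort': array([-2.0000e-03, -6.2543e+01,  4.8000e-02, -3.9161e+01,  1.6000e-02,
        1.0000e-02, -0.0000e+00]), 'tcp_pos': array([224.585, 582.849, 230.513]), 'tool_rot': array([-5.740e-01, -3.088e+00,  2.000e-03]), 'contact_force': array([ 0.136,  0.742, -0.619]), 'wrist_torque': array([-0.003,  0.015,  0.005]), 'gripper_force': np.float64(0.0), 'finger_gap': np.float64(85.467)}
984
[ 584.10160477 -108.41615092   41.38405024] ((585.525634765625, -109.43890380859375), (26.87116241455078, 163.29969787597656), 26.19917106628418)
971
[ 587.54874404 -109.60277862   42.81557033] ((1426.08447265625, 109.93106079101562), (1795.71630859375, 168.2689666748047), 14.382940292358398)
```

View pics/a.png

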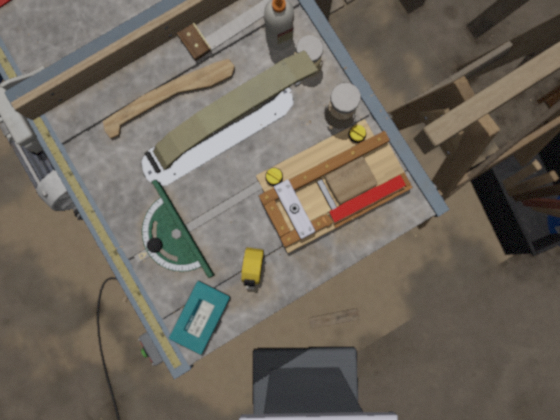

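View pics/b.png

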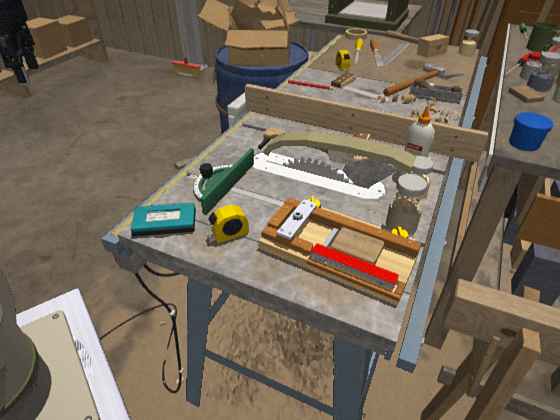

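The top view shows the red bar around (370,198) with the workpiece beside it at about (350,180). The bridge and stop are at about (293,208), so feeding runs towards image lower left. The jar is at (345,100), the tape at (253,267) and the drill case at (200,317).

```bash
cat >> h.py <<'E'
T=np.radians(26.2);O=np.array([598.6,-27.2])
EX=np.array([np.cos(T),np.sin(T)]);EY=np.array([-np.sin(T),np.cos(T)])
def J(w): q=w.copy(); d=w[...,:2]-O; q[...,0]=d@EX; q[...,1]=d@EY; return q
E
python3 - <<'E'
from h import *
for n in ('top','scene'):
    c=np.load(n+'.npz');q=J(cloud(c));x,y,z=q[...,0],q[...,1],q[...,2]
    print(n)
    # profile along channel centre and across
    for k in range(-170,130,6):
        m=(abs(x)<22)&(abs(y-k)<3); print(k,np.round(np.median(z[m]),0) if m.any() else None,m.sum(),end=' | ')
    print()
    for k in range(-80,120,5):
        m=(abs(y+60)<25)&(abs(x-k)<2.5); print(k,np.round(np.median(z[m]),0) if m.any() else None,end=' | ')
    print()
    m=(abs(x-95)<120)&(abs(y)<200)&(z>75)&(z<130); print('tall',np.nanmin(q[m],0),np.nanmax(q[m],0),m.sum())
    xx=cv2.resize(c['color'][60:300,230:480] if n=='top' else c['color'][160:310,230:440],None,fx=3,fy=3 if n!='top' else 2.4)
    if n=='scene': cv2.imwrite('pics/c.png',xx[:,:,::-1])
# world targets
for p in [(-21,-135),(-21,-1)]: print(p,O+EX*p[0]+EY*p[1])
print(EY*10)
E
```

```text
top
-170 1.0 11 | -164 24.0 43 | -158 25.0 60 | -152 24.0 62 | -146 24.0 62 | -140 25.0 59 | -134 25.0 59 | -128 25.0 63 | -122 25.0 60 | -116 25.0 59 | -110 25.0 60 | -104 29.0 24 | -98 42.0 60 | -92 42.0 63 | -86 43.0 66 | -80 42.0 60 | -74 43.0 63 | -68 43.0 68 | -62 42.0 61 | -56 42.0 63 | -50 43.0 64 | -44 43.0 61 | -38 42.0 65 | -32 42.0 60 | -26 43.0 65 | -20 42.0 65 | -14 40.0 88 | -8 24.0 52 | -2 33.0 63 | 4 31.0 75 | 10 25.0 59 | 16 24.0 62 | 22 24.0 63 | 28 25.0 63 | 34 24.0 62 | 40 25.0 64 | 46 25.0 61 | 52 24.0 64 | 58 54.0 39 | 64 55.0 62 | 70 57.0 67 | 76 56.0 68 | 82 56.0 67 | 88 53.0 79 | 94 25.0 64 | 100 29.0 52 | 106 47.0 66 | 112 46.0 65 | 118 46.0 63 | 124 44.0 73 | 
-80 -1.0 | -75 -1.0 | -70 22.0 | -65 22.0 | -60 40.0 | -55 42.0 | -50 42.0 | -45 41.0 | -40 42.0 | -35 39.0 | -30 42.0 | -25 42.0 | -20 43.0 | -15 43.0 | -10 42.0 | -5 43.0 | 0 43.0 | 5 42.0 | 10 42.0 | 15 42.0 | 20 43.0 | 25 43.0 | 30 41.0 | 35 43.0 | 40 46.0 | 45 46.0 | 50 46.0 | 55 46.0 | 60 45.0 | 65 11.0 | 70 11.0 | 75 10.0 | 80 10.0 | 85 10.0 | 90 10.0 | 95 11.0 | 100 11.0 | 105 2.0 | 110 -0.0 
[... 747 characters left out ...]
39.0 70 | 106 47.0 66 | 112 47.0 63 | 118 48.0 62 | 124 46.0 54 | 
-80 0.0 | -75 1.0 | -70 12.0 | -65 24.0 | -60 37.0 | -55 -524.0 | -50 14.0 | -45 -355.0 | -40 -335.0 | -35 -299.0 | -30 -254.0 | -25 43.0 | -20 44.0 | -15 44.0 | -10 44.0 | -5 44.0 | 0 44.0 | 5 44.0 | 10 44.0 | 15 44.0 | 20 44.0 | 25 44.0 | 30 44.0 | 35 44.0 | 40 48.0 | 45 48.0 | 50 48.0 | 55 47.0 | 60 -849.0 | 65 -854.0 | 70 -853.0 | 75 None | 80 None | 85 None | 90 None | 95 None | 100 13.0 | 105 11.0 | 110 -852.0 | 115 3.0 | 
tall [ 110.4339846  -140.07699523   75.01138264] [214.99545895 199.19327236 123.09187816] 1684
(-21, -135) [ 639.36086436 -157.60150281]
(-21, -1) [580.19908009 -37.36888128]
[-4.41505853  8.9725837 ]
```

View pics/c.png

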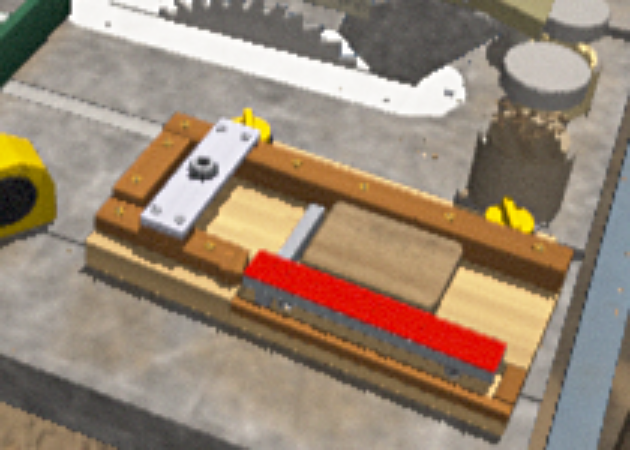

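The jig frame fits both views. The workpiece spans about y -103..-12, and the jar is at x > 110. I'll open the fingers 40 mm so one rides on the bar while the other pushes the middle of the trailing face.

Call:
send_rows(
  commands=[
    [0.0205,-0.0366,0,-2.14,0.04],
    [0.0205,-0.0366,0,-2.14,0.04],
    [0.0205,-0.0366,0,-2.14,0.04],
    [0.0205,-0.0366,0,-2.14,0.04],
    [0.0205,-0.0366,0,-2.14,0.04],
    [0.0205,-0.0366,0,-2.14,0.04],
    [0.0205,-0.0366,0,-2.14,0.04],
    [0.0205,-0.0366,0,-2.14,0.04],
    [0.0205,-0.0366,0,-2.14,0.04],
    [0.0205,-0.0366,0,-2.14,0.04],
    [0.0205,-0.0366,0,-2.14,0.04],
    [0.0205,-0.0366,0,-2.14,0.04],
    [0.0205,-0.0366,0,-2.14,0.04],
    [0.0205,-0.0366,0,-2.14,0.04],
    [0.0205,-0.0366,0,-2.14,0.04],
    [0.0205,-0.0366,0,-2.14,0.04],
    [0.0205,-0.0366,0,-2.14,0.04],
    [0.0205,-0.0366,0,-2.14,0.04],
    [0.0205,-0.0366,0,-2.14,0.04],
    [0.0205,-0.0366,0,-2.14,0.04],
  ],
)

```text
time: 2.1
tcp_pos: [635.3, -150.0, 230.9]
tool_rot: [-1.663, -2.665, 0.0]
contact_force: [1.2, 0.6, 0.4]
finger_gap: 40.1
gripper_force: 0.0
```

Call:
send_rows(
  commands=[
    [0,0,-0.03,0,0.04],
    [0,0,-0.03,0,0.04],
    [0,0,-0.03,0,0.04],
    [0,0,-0.03,0,0.04],
    [0,0,-0.03,0,0.04],
    [0,0,-0.01,0,0.04],
    [0,0,0,0,0.04],
  ],
)

```text
time: 2.8
tcp_pos: [633.8, -148.5, 70.0]
tool_rot: [-1.66, -2.664, 0.002]
contact_force: [0.4, -0.9, 0.6]
finger_gap: 40.1
gripper_force: 0.0
```

```bash
python3 - <<'E'
from h import *
s=r.state();t=s['tcp_pos'];print(t,J(np.array(t,float)[None]),s['contact_force'])
c=cap('scene')
cv2.imwrite('pics/d.png',cv2.resize(c['color'][130:330,200:460],None,fx=3,fy=3)[:,:,::-1][:600])
q=J(cloud(c));m=(q[...,2]>60)&(q[...,2]<105)&(abs(q[...,0]+21)<60)&(abs(q[...,1]+125)<40)
for z in range(60,110,5):
    k=m&(abs(q[...,2]-z-2.5)<2.5); print(z,k.sum(),np.round(q[k].min(0)) if k.any() else '',np.round(q[k].max(0)) if k.any() else '')
E
```

```text
[ 633.75458525 -148.52590189   69.95473109] [[ -22.02334993 -124.38163607   69.95473109]] [ 0.40630397 -0.87237715  0.57875558]
60 0  
65 0  
70 6 [ -48. -127.   73.] [ -46. -114.   75.]
75 17 [ -48. -133.   76.] [   0. -112.   80.]
80 26 [ -54. -133.   80.] [   3. -111.   84.]
85 37 [ -56. -133.   85.] [   7. -112.   90.]
90 29 [ -56. -133.   90.] [  -0. -112.   95.]
95 20 [ -56. -133.   95.] [ -47. -113.  100.]
100 20 [ -56. -133.  100.] [ -43. -115.  105.]
105 0
```

View pics/d.png

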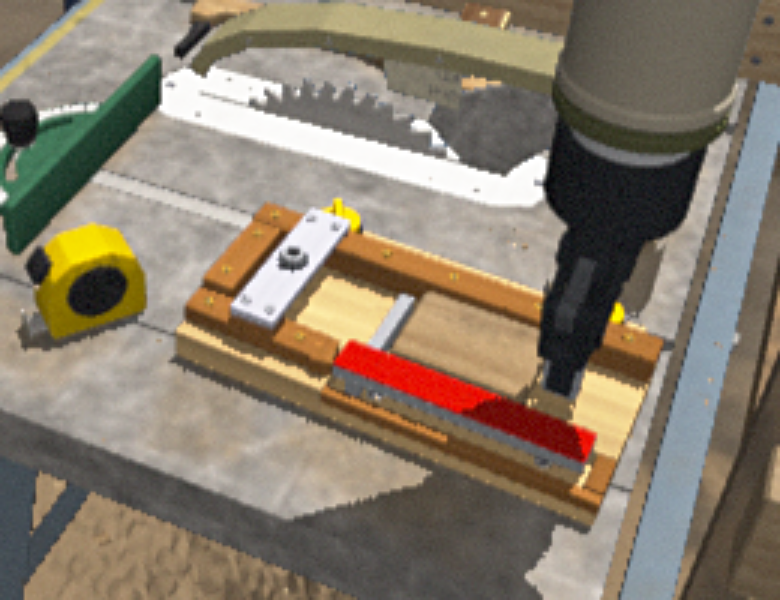

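The fingers stand at about y -134..-113, one over the bar and one over the channel, with the workpiece's trailing face about 10 mm ahead. Next I press the bar down.

Call:
send_rows(
  commands=[
    [0,0,-0.014,0,0.04],
    [0,0,-0.012,0,0.04],
    [0,0,-0.004,0,0.04],
    [0,0,-0.004,0,0.04],
    [0,0,-0.004,0,0.04],
    [0,0,-0.004,0,0.04],
    [0,0,0,0,0.04],
    [0,0,0,0,0.04],
  ],
)

```text
time: 3.65
tcp_pos: [634.6, -148.7, 29.7]
tool_rot: [-1.662, -2.666, -0.0]
contact_force: [-3.7, 1.0, 5.9]
finger_gap: 40.1
gripper_force: 3.1
```

Call:
send_rows(
  commands=[
    [0,0,-0.002,0,0.04],
    [0,0,-0.002,0,0.04],
    [0,0,-0.001,0,0.04],
    [0,0,0,0,0.04],
    [0,0,0,0,0.04],
  ],
)

```text
time: 4.15
tcp_pos: [635.0, -148.9, 27.1]
tool_rot: [1.662, 2.666, 0.002]
contact_force: [-12.3, 4.2, 26.6]
finger_gap: 40.2
gripper_force: 13.3
```

Call:
send_rows(
  commands=[
    [0,0,0.001,0,0.04],
    [0,0,0,0,0.04],
  ],
)

```text
time: 4.35
tcp_pos: [634.9, -148.8, 27.3]
tool_rot: [1.662, 2.666, 0.002]
contact_force: [-9.6, 3.7, 19.6]
finger_gap: 39.9
gripper_force: 9.6
```

```bash
cat > chk.py <<'E'
from h import *
s=r.state();t=s['tcp_pos'];print(J(np.array(t,float)[None]),s['contact_force'])
c=cap('scene');q=J(cloud(c));x,y,z=q[...,0],q[...,1],q[...,2]
h=cv2.cvtColor(c['color'],cv2.COLOR_RGB2HSV)
m=((h[...,0]<6)|(h[...,0]>174))&(h[...,1]>150)&(h[...,2]>60)&(z<60)&(z>15)&(abs(x+48)<10)&(abs(y+68)<75)
print('bar z',np.median(z[m]),'(up read 42.8)',m.sum(), 'tooth',np.median(z[(abs(x)<15)&(abs(y)<3)]))
m=(abs(x-15)<12)&(z>38)&(z<48)&(y<57)&(y>-110);print('piece y',np.percentile(y[m],[1,99]),np.median(z[m]))
E
python3 chk.py
```

```text
[[ -21.13367561 -125.1621362    27.30284215]] [-9.58760957  3.68766748 19.62118824]
bar z 30.86003524218502 (up read 42.8) 586 tooth 22.633255023479176
piece y [-93.37641698 -11.74299342] 43.938063661976344
```

Call:
send_rows(
  commands=[
    [-0.0022,0.0045,0,0,0.04],
    [-0.0022,0.0045,0,0,0.04],
    [-0.0022,0.0045,0,0,0.04],
    [-0.0022,0.0045,0,0,0.04],
    [-0.0022,0.0045,0,0,0.04],
    [-0.0022,0.0045,0,0,0.04],
    [-0.0022,0.0045,0,0,0.04],
    [-0.0022,0.0045,0,0,0.04],
  ],
)

```text
time: 5.2
tcp_pos: [619.5, -115.4, 27.6]
tool_rot: [1.66, 2.659, 0.001]
contact_force: [2.7, -6.3, 9.0]
finger_gap: 39.7
gripper_force: 4.8
```

```bash
python3 chk.py
```

```text
[[-20.20242062 -88.3089616   27.6362813 ]] [ 2.69350979 -6.26149627  9.01459405]
bar z 30.903240478527657 (up read 42.8) 579 tooth 43.764921307932866
piece y [-51.51327103  14.11827906] 43.88450368338096
```

Call:
send_rows(
  commands=[
    [0,0,-0.001,0,0.04],
    [-0.0022,0.0045,-0.0002,0,0.04],
    [-0.0022,0.0045,0,0,0.04],
    [-0.0022,0.0045,-0.0002,0,0.04],
    [-0.0022,0.0045,0,0,0.04],
    [-0.0022,0.0045,-0.0002,0,0.04],
    [-0.0022,0.0045,0,0,0.04],
    [-0.0022,0.0045,-0.0002,0,0.04],
    [-0.0022,0.0045,0,0,0.04],
  ],
)

```text
time: 6.15
tcp_pos: [603.9, -81.1, 27.6]
tool_rot: [1.659, 2.654, 0.002]
contact_force: [6.2, -11.2, 17.6]
finger_gap: 40.0
gripper_force: 9.3
```

```bash
python3 chk.py
```

```text
[[-19.02447416 -50.76592987  27.58969815]] [  6.20889239 -11.19711769  17.64022829]
bar z 30.87865915631111 (up read 42.8) 583 tooth 43.77028023381574
piece y [-52.45362337  52.23738225] 44.065516049871675
```

Call:
send_rows(
  commands=[
    [-0.0024,0.0044,0,0,0.04],
    [-0.0024,0.0044,0,0,0.04],
    [-0.0024,0.0044,0,0,0.04],
    [-0.0024,0.0044,0,0,0.04],
    [-0.0024,0.0044,0,0,0.04],
    [-0.0024,0.0044,0,0,0.04],
    [-0.0024,0.0044,0,0,0.04],
    [0,0,0,0,0.04],
  ],
)

```text
time: 7.0
tcp_pos: [587.3, -49.4, 27.5]
tool_rot: [1.658, 2.655, 0.004]
contact_force: [4.3, -8.7, 20.1]
finger_gap: 40.0
gripper_force: 10.4
```

```bash
python3 chk.py
```

```text
[[-19.9577986  -14.90550223  27.53739037]] [ 4.3152061  -8.67143825 20.12153584]
bar z 30.919841471033532 (up read 42.8) 587 tooth 41.971162082677104
piece y [-23.37642528  56.52281128] 43.95783221359175
```

Call:
send_rows(
  commands=[
    [-0.0009,0.0018,0,0,0.04],
    [-0.0009,0.0018,0,0,0.04],
    [-0.0009,0.0018,0,0,0.04],
    [-0.0009,0.0018,0,0,0.04],
    [-0.0009,0.0018,0,0,0.04],
    [0,0,0,0,0.04],
  ],
)

```text
time: 7.65
tcp_pos: [583.0, -40.7, 27.6]
tool_rot: [1.659, 2.655, 0.004]
contact_force: [4.0, -9.2, 19.6]
finger_gap: 40.4
gripper_force: 10.5
```

Call:
send_rows(
  commands=[
    [-0.0009,0.0018,0,0,0.04],
    [-0.0005,0.0009,0,0,0.04],
    [0,0,0,0,0.04],
  ],
)

```text
time: 7.95
tcp_pos: [582.0, -38.7, 27.6]
tool_rot: [1.659, 2.654, 0.004]
contact_force: [5.6, -11.5, 18.2]
finger_gap: 39.9
gripper_force: 10.8
```

Call:
send_rows(
  commands=[
    [-0.0009,0.0018,0,0,0.04],
    [-0.0005,0.0009,0,0,0.04],
    [0,0,0,0,0.04],
  ],
)

```text
time: 8.25
tcp_pos: [581.3, -38.3, 27.7]
tool_rot: [1.661, 2.649, 0.002]
contact_force: [10.4, -18.3, 15.3]
finger_gap: 40.6
gripper_force: 15.3
```

```bash
python3 - <<'E'
from h import *
s=r.state();print(J(np.array(s['tcp_pos'],float)[None]),J(np.array(s['contact_force'],float)[None]+np.r_[O,0]))
for n in('scene','top'):
    c=cap(n);q=J(cloud(c));x,y,z=q[...,0],q[...,1],q[...,2]
    m=(abs(x-22)<8)&(z>38)&(z<49)&(y>-30)&(y<57);print(n,m.sum(),np.percentile(y[m],[0,5,50]) if m.any() else '')
    if n=='scene': cv2.imwrite('pics/e.png',cv2.resize(c['color'][130:310,220:440],None,fx=3,fy=3)[:,:,::-1])
E
```

```text
[[-20.46804015  -2.35508913  27.67474439]] [[  1.28175528 -21.04080873  15.25386424]]
scene 26 [23.51171607 45.50328272 50.9436456 ]
top 134 [15.65982355 21.66563764 38.10634409]
```

View pics/e.png

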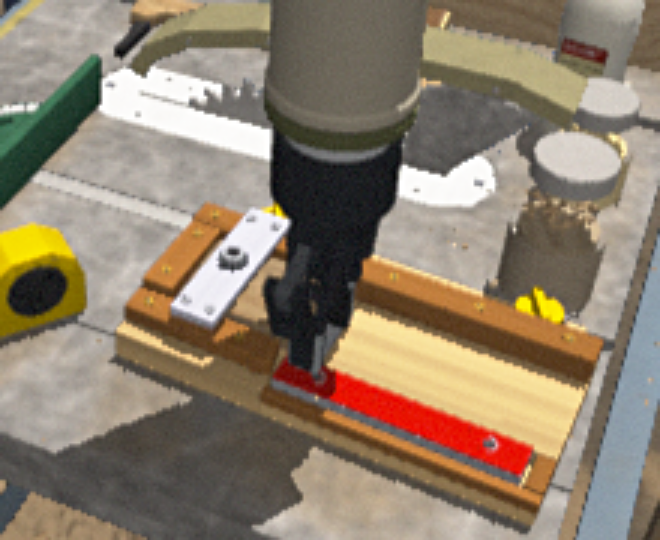

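Resistance rose to 21 N at the expected stop position (TCP y -2.4), and the bar is still down. I'll push a little more, back off from the face with the bar held, then lift.

Call:
send_rows(
  commands=[
    [-0.0004,0.0009,0,0,0.04],
    [0,0,0,0,0.04],
    [0.0009,-0.0018,0,0,0.04],
    [0.0009,-0.0018,0,0,0.04],
    [0.0009,-0.0018,0,0,0.04],
    [0.0009,-0.0018,0,0,0.04],
    [0,0,0,0,0.04],
  ],
)

```text
time: 9.05
tcp_pos: [581.3, -38.5, 27.4]
tool_rot: [1.662, 2.661, 0.006]
contact_force: [-6.9, 1.4, 33.0]
finger_gap: 40.2
gripper_force: 20.7
```

```bash
python3 - <<'E'
from h import *
s=r.state();print(J(np.array(s['tcp_pos'],float)[None]),J(np.array(s['contact_force'],float)[None]+np.r_[O,0]))
E
```

```text
[[-20.52547343  -2.52662822  27.35846703]] [[-5.56202095  4.25916481 33.00473828]]
```

Call:
send_rows(
  commands=[
    [0.0009,-0.0018,0.0005,0,0.04],
    [0.0009,-0.0018,0.0003,0,0.04],
    [0.0009,-0.0018,0,0,0.04],
    [0.0009,-0.0018,0,0,0.04],
    [0,0,0,0,0.04],
  ],
)

```text
time: 9.55
tcp_pos: [581.6, -38.8, 27.1]
tool_rot: [-1.654, -2.662, -0.01]
contact_force: [-22.0, 20.7, 44.3]
finger_gap: 40.1
gripper_force: 22.9
```

```bash
python3 - <<'E'
from h import *
s=r.state();print(J(np.array(s['tcp_pos'],float)[None]),J(np.array(s['contact_force'],float)[None]+np.r_[O,0]))
E
```

```text
[[-20.38311098  -2.85931649  27.12812238]] [[-10.61587625  28.32815651  44.31986554]]
```

Call:
send_rows(
  commands=[
    [0,0,0.001,0,0.04],
    [0,0,0.001,0,0.04],
    [0,0,0.001,0,0.04],
    [0,0,0,0,0.04],
  ],
)

```text
time: 9.95
tcp_pos: [583.6, -43.6, 28.6]
tool_rot: [1.66, 2.666, 0.005]
contact_force: [0.3, 5.1, 6.0]
finger_gap: 39.9
gripper_force: 3.4
```

```bash
python3 - <<'E'
from h import *
s=r.state();print(J(np.array(s['tcp_pos'],float)[None]),J(np.array(s['contact_force'],float)[None]+np.r_[O,0]))
E
```

```text
[[-20.65636432  -8.0683153   28.57553909]] [[2.54974751 4.46582379 5.9988223 ]]
```

Slipped back about 5 mm, clear of the piece. Now lift and withdraw.

Call:
send_rows(
  commands=[
    [0.0005,-0.001,0.004,0,0.04],
    [0.0005,-0.001,0.006,0,0.04],
    [0,0,0.01,0,0.04],
    [0,0,0.02,0,0.04],
    [0,0,0.03,0,0.04],
    [0,0,0.03,0,0.04],
    [0.018,-0.036,0.02,0,0.04],
    [0.018,-0.036,0.02,0,0.04],
    [0.018,-0.036,0.02,0,0.04],
    [0.018,-0.036,0.01,0,0.04],
    [0,0,0,0,0.04],
    [0,0,0,0,0.04],
  ],
)

```text
time: 11.15
tcp_pos: [654.8, -192.8, 197.4]
tool_rot: [1.665, 2.664, -0.002]
contact_force: [0.0, 1.4, 0.6]
finger_gap: 40.0
gripper_force: 0.0
```

```bash
python3 chk.py; python3 - <<'E'
from h import *
c=np.load('scene.npz');cv2.imwrite('pics/f.png',cv2.resize(c['color'][130:310,220:440],None,fx=3,fy=3)[:,:,::-1])
q=J(cloud(c));x,y,z=q[...,0],q[...,1],q[...,2]
for k in range(-10,60,3):
    m=(abs(x)<22)&(abs(y-k)<1.5);print(k,np.round(np.median(z[m]),1),end=' | ')
m=(z>75)&(z<130)&(x<170)&(x>100)&(y<0)&(y>-150);print('\njar',np.nanmedian(q[m],0))
E
```

```text
[[ -22.6639973  -173.37950759  197.38693532]] [0.00331989 1.3925621  0.59537043]
bar z 43.03958276106421 (up read 42.8) 650 tooth 34.79250653308602
piece y [11.31101932 56.72057403] 43.93476976947129
-10 25.7 | -7 25.8 | -4 29.5 | -1 35.3 | 2 34.7 | 5 34.3 | 8 -412.8 | 11 34.9 | 14 43.9 | 17 43.8 | 20 43.7 | 23 43.8 | 26 43.3 | 29 43.8 | 32 44.0 | 35 43.5 | 38 43.6 | 41 43.5 | 44 43.2 | 47 44.0 | 50 44.0 | 53 43.6 | 56 43.8 | 59 45.9 | 
jar [ 130.47261842 -108.57103959  120.13446821]
```

View pics/f.png

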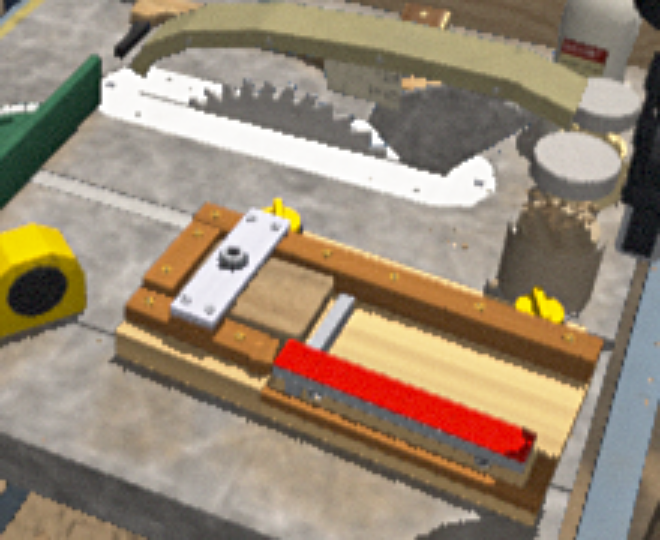

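The gate is fully up behind the workpiece, which lies flat with its trailing face at about y 10–11, so against the stop. The hand is clear and nothing else has moved.

```bash
python3 -c "
from plant import r
print(r.sign_off())"
```

```text
the job is handed in; nothing more can be done
None
```

The workpiece is against the end stop with the gate sprung up behind it and the hand clear; I handed the job in at about 11 s, and the hand-in returned no verdict.

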